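# Switch on the fume extractor

### The arm

A 7-joint arm with a two-finger parallel gripper is mounted at the origin on the work surface; the furniture and walls round the work are solid. World frame = base frame: x ahead of the robot, y to its left, z up, the work surface at z = 0. Lengths are in m, angles in rad, forces in N, time in s.
With the tool pointing down it reaches from about 0.425 to 0.875 m from the base axis. Payload 4.7 kg.
Tool frame: the origin (TCP) lies midway between the tips of the shut fingers; the grasp point (between the pads) lies 19 mm behind it; z points along the fingers, y is the direction in which the jaws open and shut (so a half turn about z gives the same grasp; the last joint's range is limited). The gripper opens to 87 mm and grips with 3 to 60 N. Pads are 19 mm wide; open, the fingers measure 117 mm over their backs; the gripper's body (75 mm by 190 mm) begins 51 mm behind the grasp point.
Start: joints at [1.345, 0.321, -0.07, 1.45, 0.023, 1.371, -0.057], TCP at [0.154, -0.631, 0.223] pointing down, gripper open.
Joint ranges: [-2.86, 2.86], [-0.3, 2.09], [-1.38, 1.24], [0.06, 2.45], [-1.56, 4.7], [0.09, 2.05], [-2.69, 2.69]. Speed limits (rad/s): [2.57, 2.57, 3.14, 3.14, 3.14, 3.14, 3.14].

### API

Orientations are given as a rotation vector (axis times angle).
In Python, from bench import monitor, eyes, order gives the robot as it stands. The module is installed in compiled form; this text tells all that it offers.
- The arm moves only by the shell command python3 -m pendant 'ROWS' [FORCE]. ROWS is JSON, a list of rows, each a list of 3 entries, a list of its own where there are three numbers: the turn, a rotation vector about the tool's x, y, z in degrees, then the shift along the tool's x, y, z in m, then the gripper command: -1 is fully open, 1 is shut, values between are in proportion. In form: [[[rx, ry, rz], [tx, ty, tz], hand], ...]. A call has 1 to 8 rows; each row shifts and turns the commanded pose from where the row before left it, along the tool's axes as they then stand; what a row does not reach is not made up. A row lasts 1/8 s, in which the tool goes at most 62.5 mm and 10.7 degrees, less where a joint would pass 70% of its speed; a pose out of reach is approached as far as the arm can. A call is refused whole if a number of a shift passes 0.0625 or a number of a turn 10.7, either way. A call with a gripper value outside its range is refused whole. The fingers move at their own pace and stop on an object; FORCE is the grip in N (left out, the last holds). Time passes only in rows, so rows that do not move let the fingers close. It gives the time, the measured TCP pose, the force and the opening at its end, in the units of the state.
- monitor.get_state(): the state, without advancing time (a new reading comes with each control period).
- eyes.get_image(name): name is "side" or "top" or "wrist"; returns a dict with "color" (420x560x3 uint8, red, green, blue), "range_z" (420x560 float32, m along the optical axis (not along the pixel's ray), 0 where there is no reading), "fx", "fy", "cx", "cy" (pixels), "k1" (the pictures are not rectified: a ray, as slopes to the right and down, at radius r is drawn at 1 + k1 r^2 times it, then the intrinsics apply), "world_to_cam" (4x4, takes a point from world to camera coordinates). Camera axes: x right, y up, looking along -z (the intrinsics and any distortion apply to the point x, -y, -z); pixel columns grow to the right and rows downward; lengths in m; the calibration is good to about 2 mm. A picture is of the moment at which its call begins.
- order.close_job(): hands the job in, once; it reports no verdict.
The state is a dict: "time": time; "joint_positions": joint angles; "qd": joint speeds; "joint_torque": joint torques, N m; "position": TCP position; "tool_rot": TCP orientation; "ft_force": force on the tool from outside, world axes, zero at the start; "torque": the same for the moment, N m; "grip_width": opening from 0.0 (shut) to 1.0 (fully open).
Only numpy, scipy, OpenCV 4.12 (cv2) and the standard library are available. Lean on these libraries where they do the work, as an engineer would, in place of code of your own. Each camera call takes 0.05 s, during which the arm holds its last target.

### The job

Switch on the small fume extractor, the unit with the round fan guard: flip the bat toggle on its base over its centre, so that it snaps over and stays leaning the other way, towards the little raised black dot. Leave the identical toggle of the flat light pad as it is, switched off.

Things in the scene. Friction and masses are not known exactly. Their poses are not given: they have to be found in the camera images.
- fan_toggle_pivot (a point): pivot of the fume extractor's toggle, 35 mm above the table; z up, the bat swings in the x-z plane. The grey unit is fixed: switch base 90 x 60 x 30 mm (x, y, z) centred under this point and, on its +y side, a round fan drum 100 mm across, 58 mm high, centre 88 mm off. On side: +x, marked by a raised black dot on the base 27 mm from here. Apart from drum and bat nothing is over 38 mm high.
- fan_toggle (a joint): lean of the extractor's bat, rad: -0.4 off (to -x of its pivot point), 0 upright, 0.4 on (to +x). Steel bat, 6 mm thick at the foot, 12 at the top, reaching 41 mm from the pivot: when off its top is 16 mm to -x, 73 mm above the table. An over-centre action holds it at either rigid stop: about 2 N at mid-bat starts it, less towards the centre, past which it snaps over by itself.
- pad_toggle_pivot (a point): pivot of the light pad's toggle, to be left alone: same switch base, bat and axes, but on the +y side lies a flat white panel in an aluminium frame, 140 x 120 x 12 mm, instead of the fan drum. One unit stands left and one right of the robot; they may change places.
- pad_toggle (a joint): lean of the light pad's bat, rad: -0.4 off, 0.4 on

How it is judged:
At the end, for the whole second after the job is handed in: The fume extractor's toggle rests on its on side (joint above 0.25 rad of 0.4) and the light pad's toggle is still off (below -0.25 rad) (value of joint fan_toggle above 0.25 rad and velocity of joint fan_toggle below 0.2 rad/s and value of joint pad_toggle below -0.25 rad); the robot touches nothing.
It fails at once if the light pad's toggle is pushed over its centre (value of joint pad_toggle above 0 rad).
It also fails if it takes over 29 s, if anything falls off the work surface, if the arm or the gripper's body presses on something with over 40 N, if the wrist force passes 120 N, or if a joint passes its speed limit or range.

## Working session

There is one attempt and no reset: what is moved stays moved. The work goes in short steps, Python scripts to look and compute and a shell command to move; the robot and the scene stay as the last step left them, time stands still between calls to the robot, and variables do not carry over. Pictures are saved under pics/ and viewed, and the job is handed in when it is done.

```bash
mkdir -p pics; python3 - <<'E'
from bench import monitor, eyes
import cv2, numpy as np
s=monitor.get_state()
for k,v in s.items(): print(k,np.round(v,4))
for n in ("top","side"):
    i=eyes.get_image(n); cv2.imwrite(f"pics/{n}0.png",i["color"][:,:,::-1]); np.save(f"{n}0.npy",i,allow_pickle=True)
    print(n,i["fx"],i["cx"],i["cy"],i["k1"],np.round(i["world_to_cam"],3).tolist())
E
```

```text
time 0.0
joint_positions [ 1.3451  0.3219 -0.0701  1.4517  0.0226  1.3708 -0.0569]
qd [ 0.0011 -0.0003 -0.0006 -0.0001 -0.0011  0.0004 -0.0028]
joint_torque [-4.00000e-04 -4.91286e+01 -4.03900e-01 -3.12528e+01 -6.40000e-02
  4.37000e-02  2.00000e-04]
position [ 0.1542 -0.6309  0.2214]
tool_rot [-3.1171e+00 -3.7550e-01  5.0000e-04]
ft_force [-0.1036 -0.1889 -0.4428]
torque [ 0.0338  0.0021 -0.0198]
grip_width 1.0019
top 382.23847856154646 282.32854889967257 213.83621465404966 -0.011233400251279797 [[-0.004, -1.0, 0.002, -0.006], [0.998, -0.004, 0.068, -0.418], [-0.068, 0.002, 0.998, -1.153], [0.0, 0.0, 0.0, 1.0]]
side 544.9482274011197 277.22837829868587 213.33458322839047 -0.09175703675110505 [[0.998, -0.052, 0.022, -0.446], [0.013, 0.592, 0.806, -0.076], [-0.055, -0.805, 0.591, -1.605], [0.0, 0.0, 0.0, 1.0]]
```

View pics/top0.png

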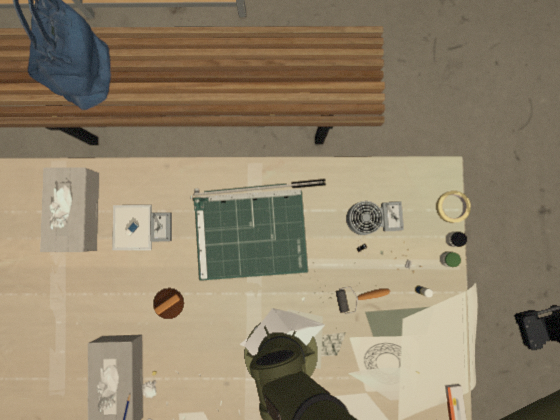

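View pics/side0.png

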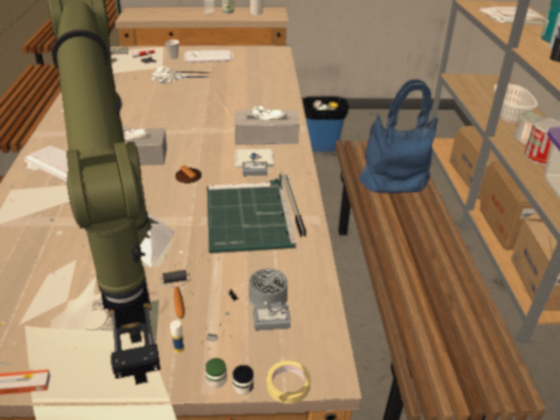

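```bash
cat > h.py <<'E'
import numpy as np, cv2
def ray(i,u,v):
    x=(u-i["cx"])/i["fx"]; y=(v-i["cy"])/i["fy"]; a,b=x,y
    for _ in range(20):
        f=1+i["k1"]*(a*a+b*b); a,b=x/f,y/f
    W=np.array(i["world_to_cam"]);R=W[:3,:3];t=W[:3,3]
    return -R.T@t, R.T@np.array([a,-b,-1.])
def onz(i,u,v,z):
    o,d=ray(i,u,v); return o+d*(z-o[2])/d[2]
def proj(i,P):
    W=np.array(i["world_to_cam"]);p=W[:3,:3]@np.array(P)+W[:3,3]
    a,b=p[0]/-p[2],-p[1]/-p[2];f=1+i["k1"]*(a*a+b*b)
    return i["cx"]+i["fx"]*a*f,i["cy"]+i["fy"]*b*f
def pts(i):
    H,W=i["range_z"].shape;v,u=np.mgrid[:H,:W];d=i["range_z"]
    x=(u-i["cx"])/i["fx"]; y=(v-i["cy"])/i["fy"]; a,b=x,y
    for _ in range(20):
        f=1+i["k1"]*(a*a+b*b); a,b=x/f,y/f
    c=np.stack([a*d,-b*d,-d],-1);M=np.array(i["world_to_cam"]);return (c-M[:3,3])@M[:3,:3]
E
python3 - <<'E'
import numpy as np,cv2
from h import *
t=np.load("top0.npy",allow_pickle=True).item(); s=np.load("side0.npy",allow_pickle=True).item()
a=cv2.resize(t["color"][190:245,335:415],None,fx=8,fy=8,interpolation=2)
b=cv2.resize(s["color"][255:340,235:305],None,fx=7,fy=7,interpolation=2)
cv2.imwrite("pics/ta.png",a[:,:,::-1]);cv2.imwrite("pics/sb.png",b[:,:,::-1])
P=pts(t); 
for name,(u0,u1,v0,v1) in dict(fan=(340,412,190,245),pad=(105,180,195,255)).items():
    Q=P[v0:v1,u0:u1]; z=Q[...,2]
    for lo,hi in ((.02,.045),(.045,.068),(.066,.09)):
        m=(z>lo)&(z<hi); q=Q[m]
        print(name,lo,m.sum(), q.min(0).round(3) if len(q) else'', q.max(0).round(3) if len(q) else '', q.mean(0).round(3) if len(q) else '')
E
```

```text
fan 0.02 929 [ 0.326 -0.373  0.02 ] [ 0.455 -0.203  0.045] [ 0.408 -0.308  0.032]
fan 0.045 482 [ 0.358 -0.344  0.045] [ 0.456 -0.203  0.065] [ 0.406 -0.254  0.057]
fan 0.066 14 [ 0.392 -0.345  0.068] [ 0.404 -0.337  0.075] [ 0.398 -0.341  0.072]
pad 0.02 677 [0.328 0.33  0.02 ] [0.425 0.469 0.045] [0.38  0.371 0.03 ]
pad 0.045 10 [0.366 0.356 0.046] [0.381 0.362 0.065] [0.375 0.359 0.059]
pad 0.066 12 [0.363 0.356 0.069] [0.372 0.364 0.074] [0.368 0.36  0.072]
```

View pics/ta.png

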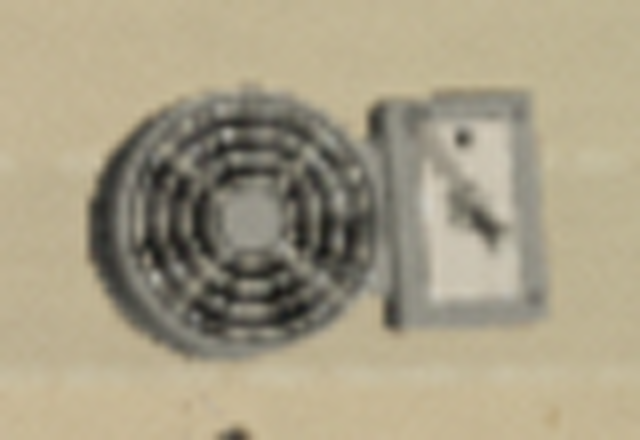

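View pics/sb.png

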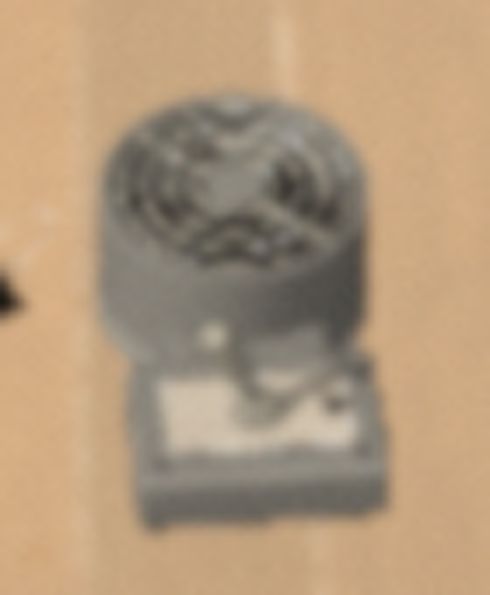

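```bash
python3 - <<'E'
import numpy as np,cv2
from h import *
t=np.load("top0.npy",allow_pickle=True).item(); s=np.load("side0.npy",allow_pickle=True).item()
f=lambda u,v,z: onz(t,335+(u+.5)/8-.5,190+(v+.5)/8-.5,z).round(4)
print("base corners",[f(*c,.033) for c in ((400,100),(528,95),(545,315),(405,325))])
print("dot",f(463,136,.033)); print("drum",f(250,220,.058))
P=pts(t)[190:245,335:415]; z=P[...,2]; g=lambda m:P[m]
dr=(z>.05)&(z<.064)&(P[...,1]>-.31); q=P[dr][:,:2].astype(np.float32); print("drum circle",cv2.minEnclosingCircle(q))
ba=(z>.022)&(z<.045)&(P[...,1]<-.312);q=P[ba][:,:2].astype(np.float32);print("base rect",cv2.minAreaRect(q))
print("battop",np.median(P[z>.066],0))
fs=lambda u,v,z: onz(s,235+(u+.5)/7-.5,255+(v+.5)/7-.5,z).round(4)
print("side: dot",fs(333,402,.033),"bat top",fs(213,335,.071),"foot",fs(255,410,.035))
Q=pts(s)[255:340,235:305];print("side battop depth",Q[47:50,29:32,:].reshape(-1,3).round(3))
E
```

```text
base corners [array([ 0.4515, -0.3156,  0.033 ]), array([ 0.4532, -0.364 ,  0.033 ]), array([ 0.3703, -0.3683,  0.033 ]), array([ 0.3667, -0.3156,  0.033 ])]
dot [ 0.4378 -0.3391  0.033 ]
drum [ 0.4049 -0.2526  0.058 ]
drum circle ((0.4052783250808716, -0.253424733877182), 0.05049223452806473)
base rect ((0.4100710153579712, -0.3426409959793091), (0.09056168049573898, 0.0600518137216568), 0.6905441880226135)
battop [ 0.39368858 -0.33791758  0.07398222]
side: dot [ 0.4402 -0.3377  0.033 ] bat top [ 0.3975 -0.3409  0.071 ] foot [ 0.4124 -0.3425  0.035 ]
side battop depth [[ 0.397 -0.301  0.032]
 [ 0.398 -0.34   0.071]
 [ 0.4   -0.337  0.068]
 [ 0.395 -0.341  0.069]
 [ 0.397 -0.344  0.072]
 [ 0.4   -0.346  0.074]
 [ 0.395 -0.343  0.068]
 [ 0.397 -0.343  0.068]
 [ 0.4   -0.348  0.072]]
```

```bash
python3 -m pendant '[[[0,0,9.7],[0,0,0],1],[[0,0,0],[0.029,-0.034,0],1],[[0,0,0],[0.029,-0.034,0],1],[[0,0,0],[0.029,-0.034,0],1],[[0,0,0],[0.029,-0.034,0],1],[[0,0,0],[0.029,-0.034,0],1],[[0,0,0],[0.029,-0.034,0],1],[[0,0,0],[0.029,-0.034,0],1]]' 10
```

```text
time: 1.1
position: [0.3406, -0.3782, 0.2222]
tool_rot: [-3.139, -0.111, 0.001]
ft_force: [0.4, 0.2, 1.5]
grip_width: 0.171
```

```bash
python3 -m pendant '[[[0,0,0],[0.0,0,0],1],[[0,0,0],[0.0,0,0],1]]'
python3 - <<'E'
from bench import monitor
import numpy as np
from scipy.spatial.transform import Rotation as R
s=monitor.get_state();r=R.from_rotvec(s["tool_rot"]).as_matrix();print(r.round(3),s["position"],s["grip_width"],s["ft_force"])
print((r.T@(np.array([.3666,-.344,.12])-s["position"])).round(4))
E
```

```text
time: 1.35
position: [0.3395, -0.3801, 0.2223]
tool_rot: [3.139, 0.11, -0.001]
ft_force: [-0.2, 0.2, -0.3]
grip_width: 0.017
[[ 0.998  0.07  -0.001]
 [ 0.07  -0.998 -0.   ]
 [-0.001  0.    -1.   ]] [ 0.33949468 -0.38011368  0.22233369] 0.016831139920056932 [-0.1929577   0.16638835 -0.30474814]
[ 0.0297 -0.0342  0.1023]
```

```bash
python3 -m pendant '[[[0,0,0],[0.03,-0.034,0],1],[[0,0,0],[0,0,0.05],1],[[0,0,0],[0,0,0.05],1],[[0,0,0],[0,0,0.035],1],[[0,0,0],[0,0,0.035],1],[[0,0,0],[0,0,0],1],[[0,0,0],[0,0,0],1]]'
python3 - <<'E'
from bench import eyes
import cv2
i=eyes.get_image("side");j=eyes.get_image("wrist")
cv2.imwrite("pics/s1.png",cv2.resize(i["color"][230:350,200:340],None,fx=5,fy=5,interpolation=2)[:,:,::-1])
cv2.imwrite("pics/w1.png",j["color"][:,:,::-1])
E
```

```text
time: 2.22
position: [0.3677, -0.345, 0.0536]
tool_rot: [3.139, 0.108, 0.001]
ft_force: [1.5, -0.2, 0.3]
grip_width: 0.004
```

View pics/s1.png

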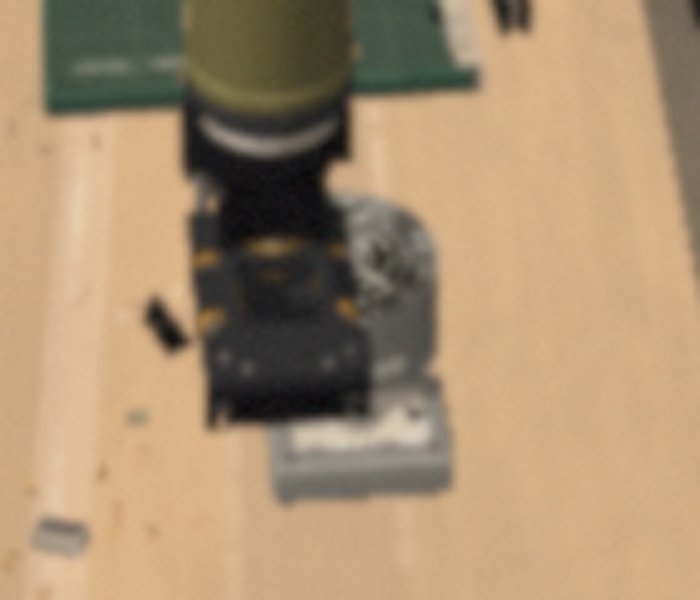

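View pics/w1.png

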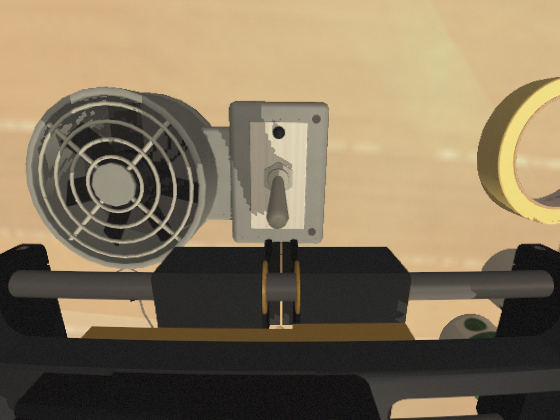

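Wrist view: the bat top at (277,215) leans toward the shut fingertips at (281,250), which are lined up with it. The dot is at (278,132) on the far side and the drum is clear. I'll push along tool +x.

```bash
python3 -m pendant '[[[0,0,0],[0.008,0,0],1],[[0,0,0],[0.008,0,0],1],[[0,0,0],[0.007,0,0],1],[[0,0,0],[0.007,0,0],1],[[0,0,0],[0.007,0,0],1],[[0,0,0],[0,0,0],1],[[0,0,0],[0,0,0],1]]'
python3 - <<'E'
from bench import eyes
import cv2
j=eyes.get_image("wrist")
cv2.imwrite("pics/w2.png",j["color"][:,:,::-1])
E
```

```text
time: 3.2
position: [0.4041, -0.341, 0.0523]
tool_rot: [-3.139, -0.11, 0.001]
ft_force: [-2.0, 0.2, 0.6]
grip_width: 0.0
```

View pics/w2.png

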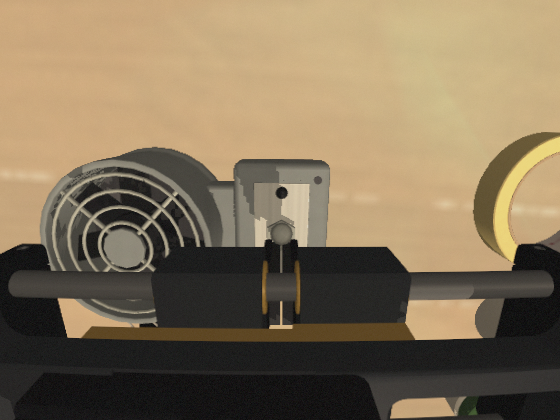

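The bat top is at (281,233), still against the fingers with 2 N of force, so it hasn't snapped over yet. I'll push a little further.

```bash
python3 -m pendant '[[[0,0,0],[0.004,0,0],1],[[0,0,0],[0.004,0,0],1],[[0,0,0],[0.003,0,0],1],[[0,0,0],[0,0,0],1],[[0,0,0],[0,0,0],1]]'
python3 - <<'E'
from bench import eyes
import cv2
j=eyes.get_image("wrist")
cv2.imwrite("pics/w3.png",j["color"][:,:,::-1])
E
```

```text
time: 3.88
position: [0.4053, -0.341, 0.0518]
tool_rot: [-3.136, -0.104, 0.029]
ft_force: [-23.9, 1.7, 16.5]
grip_width: 0.006
```

View pics/w3.png

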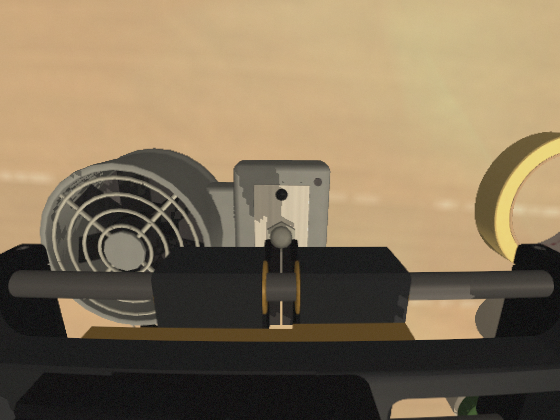

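Progress stopped at 24 N with the finger face about 3 mm past the pivot. That matches the bat already resting on its on stop. I'll back off and check.

```bash
python3 -m pendant '[[[0,0,0],[-0.011,0,0],1],[[0,0,0],[-0.015,0,0],1],[[0,0,0],[-0.022,0,0],1],[[0,0,0],[0,0,-0.03],1],[[0,0,0],[0,0,-0.05],1],[[0,0,0],[-0.02,0,-0.05],1],[[0,0,0],[0,0,0],1],[[0,0,0],[0,0,0],1]]'
python3 - <<'E'
from bench import eyes
import cv2
j=eyes.get_image("wrist")
cv2.imwrite("pics/w4.png",j["color"][:,:,::-1])
E
```

```text
time: 4.92
position: [0.3479, -0.3449, 0.1824]
tool_rot: [3.139, 0.111, 0.001]
ft_force: [-0.3, 0.5, 0.0]
grip_width: 0.003
```

View pics/w4.png

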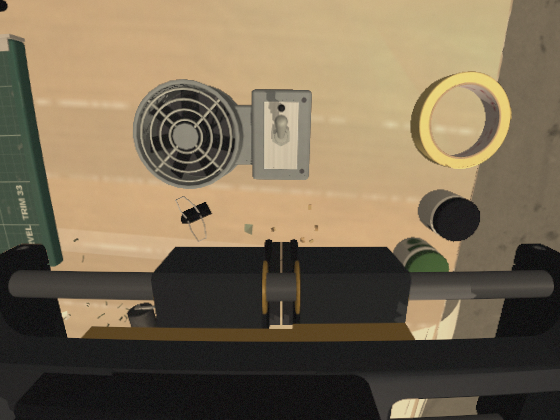

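The bat's top is at (281,122) and its foot near (280,138), so it leans toward the dot at (281,107). I'll confirm with depth and check the pad as well.

```bash
python3 - <<'E'
from bench import eyes,monitor
import numpy as np
from h import *
for n,(c) in (("wrist",(.4115,-.341)),("side",(.4115,-.341)),("top",(.4115,-.341)),("top",(.383,.36)),("side",(.383,.36))):
    i=eyes.get_image(n);P=pts(i).reshape(-1,3);P=P[i["range_z"].ravel()>0]
    m=(abs(P[:,0]-c[0])<.04)&(abs(P[:,1]-c[1])<.025)&(P[:,2]>.06)&(P[:,2]<.085)
    print(n,c,m.sum(),np.median(P[m],0).round(4))
s=monitor.get_state();print(s["time"],s["position"],s["ft_force"],abs(s["qd"]).max())
t=np.load("top0.npy",allow_pickle=True).item();Q=pts(t)[195:255,140:180];z=Q[...,2]
print(cv2.minAreaRect(Q[(z>.022)&(z<.045)][:,:2].astype(np.float32)))
E
```

```text
wrist (0.4115, -0.341) 169 [ 0.423  -0.3394  0.0714]
side (0.4115, -0.341) 24 [ 0.4264 -0.3416  0.0681]
top (0.4115, -0.341) 16 [ 0.4227 -0.3384  0.0711]
top (0.383, 0.36) 17 [0.3689 0.3593 0.0722]
side (0.383, 0.36) 0 [nan nan nan]
5.225 [ 0.34756643 -0.34455299  0.18148248] [-0.66468181  0.57335404  0.32335887] 0.006095245436416502
((0.38068893551826477, 0.36135268211364746), (0.08770585060119629, 0.06177512928843498), 0.1086529865860939)
  return _methods._mean(a, axis=axis, dtype=dtype,
  ret = um.true_divide(
```

The fan bat's top is now about 12 mm to +x of its pivot. The pad's is about 12 mm to -x, as at the start. The robot is clear.

```bash
python3 -c "
from bench import order; print(order.close_job())"
```

```text
the job is handed in; nothing more can be done
None
```

The fume extractor's toggle is flipped on and resting toward the black dot. The light pad's toggle was never touched and is still off. I pushed the extractor's bat over its centre along +x with the shut fingers, backed off and lifted clear. I handed the job in at about 5.2 s; no verdict was reported.

- **Extractor toggle:** wrist, top and side depth readings all put the top of the bat 11–15 mm to +x of its pivot. Before the push it was about 15 mm to -x. The wrist picture also shows it leaning toward the dot.
- **Light pad toggle:** the top camera shows its bat about 12 mm to -x, the same as at the start. The side camera gave no usable reading there, so this rests on one view.
- **Robot at the end:** it stood still with the fingertips about 0.18 m above the table. The wrist force was under 1 N, so it was touching nothing.
- **Extra push:** after the first push I took the bat as not yet over, so I pushed up to 11 mm more. The bat was probably already on its stop, because the fingers were blocked after about 1 mm. The force components at the end of that push were about 24 N sideways and 17 N vertical, roughly 29 N together, against the 120 N wrist limit.

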